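# Set the jacked-up cart axle down on its two stands

## Task

The pine cart's rear axle is up on the bottle jack with a yellow axle stand under its right end only. Take the other stand out of the crate and stand it upright under the bare left end of the axle, its slot in line with the axle; then crack the jack's release valve open (left end of the T-bar down) just far enough that the jack sinks slowly, never in a drop, until the axle lies at the bottom of both stands' slots. Leave the right-hand stand where it is and the other things on the table undisturbed.

Things in the scene. Friction and masses are not known exactly. Their poses are not given: they have to be found in the camera images.
- axle_left (a point): point on the centre line of the steel rear axle (bar 20 mm thick, 450 mm long) amid its bare left end, where the loose stand belongs: collar face 56 mm inboard, tip 40 mm outboard, nothing above. Starts about 215 mm above the table; fully down: 175 mm high and 3 mm nearer to the robot. Its y axis runs along the axle to the left, x along the cart away from the robot (0.13 rad downwards at first)
- axle_right (a point): the same point at the right (-y) end of the axle, over stand_a. The axle hangs under a pine chassis: two rails 38 mm wide, 50 high, 200 apart, that run away from the robot; they end 30 mm to the robot's side of the axle, undersides 14 mm above its centre
- stand_b_centre (a point): the loose yellow stand, upright in the crate at the start, 0.8 kg, 188 mm high: square post 24 x 24 mm on a foot plate 100 x 100 x 6 mm (braces at the post's foot up to 40 mm high), saddle on top. Point on the post's axis, 93.5 mm above the foot's underside. z up; y is the slot's direction, to go along the axle (a half turn is the same)
- stand_b_slot (a point): middle of the slot's floor in stand_b's saddle, 165 mm above its foot's underside. Slot open above and at both ends, 34 mm wide, 14 mm deep below the flare; the axle is home with its centre 10 mm above this point. The saddle is 44 mm long along y, its flat ends can be gripped from above; floor plate 6 mm thick; ears up to 188 mm high, flared to 57 mm along x
- stand_a_slot (a point): the same point of the identical second stand, upright under the right end of the axle, not to be moved
- stand_a: that second stand; origin under the middle of its foot, z up
- stand_b: the loose stand; origin under the middle of its foot, z up, y along the slot
- crate: open plywood crate, fixed, 200 x 200 mm, 130 high, 9 mm thick; origin under its centre, sides along x and y. Only the top 67 mm of stand_b shows above the rim: there it can be taken only by the saddle from above. Under the axle it must be held low on the post, the gripper leaning back to the robot, so it has to be put down and taken again
- jack: red bottle jack under the middle of the axle, fixed; foot 104 x 88 mm, cylinder 58 mm thick, 145 high; origin under the cylinder's axis, x away from the robot, y left. Its pump is at the robot's side to the right; the pump's handle socket slopes up to 150 mm high, 75 mm to the robot's side and 55 mm right of the origin
- valve_centre (a point): centre of the T-bar of the jack's release valve, 115 mm to the robot's side and 24 mm to the left of the jack's axis, 55 mm high. The bar (10 mm thick, 115 long, a 15 mm black ball on each end) turns in the upright plane across the jack on a stem along the jack's x; its x axis is the jack's. The valve's nut is 30 mm behind it, else it is free all round
- valve_left_end (a point): centre of the black ball on the left (+y) end of the T-bar, 54 mm from valve_centre; with the valve shut this arm points left and 0.35 rad upwards. Pressed down from above it opens the valve
- release_valve (a joint): valve angle in rad: 0 shut (0 to 0.06 at the start), grows as the T-bar's left end goes down, up to 1.1. It stays where it is left; 0.2 to 0.6 N m opens it, up to 1 N m shuts it. The jack holds up to somewhere between 0.15 and 0.55 rad, depending on the load; beyond, it sinks about 2.3 mm/s faster for each further 0.0175 rad (1 degree), and stops if shut again
- jack_ram (a joint): how far the ram, and the axle resting on it, has sunk, in m: 0 at the start, about 0.040 when the axle lies in the stands
- wheel_0: bystander: a cart wheel lying flat, 180 mm in diameter, 42 high; origin under its centre
- wheel_1: bystander: the other wheel, the same
- spanner: bystander: open-ended spanner 190 mm long lying flat
- tape_measure: bystander: yellow tape measure, 75 x 75 x 34 mm
- spray_can: bystander: spray can, 64 mm in diameter, 190 mm high
Things that resemble listed ones, but are neither listed nor needed, are in the scene too. What is shaped like the stand_a but red is not meant.

How it is judged:
On the way, in this order (a step that is already met when the one before it is completed fails the run):
1. stand_b stands upright on the table under the bare left end of the axle, slot in line with it, while the axle is still up (x of axle_left in the frame of stand_b_slot between -0.014 and 0.014 m and y of axle_left in the frame of stand_b_slot between -0.035 and 0.035 m and angle between the y axis of stand_b and the y axis of axle_left, either way round below 0.3 rad and angle between stand_b's own z axis and vertical below 0.06 rad and height (world z) of stand_b below 0.004 m and value of joint jack_ram below 0.008 m), for 0.3 s.
2. the release valve is cracked open and the axle on its way down (value of joint release_valve above 0.15 rad and value of joint jack_ram above 0.012 m).
At the end, for the whole second after the job is handed in: the axle lies at the bottom of both stands' slots (its centre 4 to 13 mm above each slot floor, within 12 mm across the slot and 35 mm along it), both stands upright (within 0.06 rad) with their feet flat on the table, the ram sunk by at least 34 mm, everything at rest (z of axle_left in the frame of stand_b_slot between 0.004 and 0.013 m and z of axle_right in the frame of stand_a_slot between 0.004 and 0.013 m and x of axle_left in the frame of stand_b_slot between -0.012 and 0.012 m and x of axle_right in the frame of stand_a_slot between -0.012 and 0.012 m and y of axle_left in the frame of stand_b_slot between -0.035 and 0.035 m and y of axle_right in the frame of stand_a_slot between -0.035 and 0.035 m and angle between each of stand_b, stand_a's own z axis and vertical below 0.06 rad and height (world z) of each of stand_b, stand_a below 0.004 m and value of joint jack_ram above 0.034 m and velocity of joint jack_ram below 0.002 m/s and linear speed of stand_b below 0.01 m/s); the robot touches nothing.
It fails at once if the axle is let down in a drop: the ram sinks faster than 50 mm/s (velocity of joint jack_ram above 0.05 m/s).
It fails at once if the right-hand stand is shifted by more than 20 mm (distance of stand_a from where it was at the start of the episode above 0.02 m).
It fails at once if another thing on the table is moved by more than 30 mm (distance of any of wheel_0, wheel_1, spanner, tape_measure, spray_can from where it was at the start of the episode above 0.03 m).
It also fails if it takes over 72 s, if anything falls off the work surface, if the arm or the gripper's body presses on something with over 40 N, if the wrist force passes 120 N, or if a joint passes its speed limit or range.

## Robot

A 6-joint arm with a two-finger parallel gripper is mounted at the origin on the work surface. World frame = base frame: x ahead of the robot, y to its left, z up, the work surface at z = 0. Lengths are in m, angles in rad, forces in N, time in s.
With the tool pointing down it reaches from about 0.25 to 0.8 m from the base axis. Payload 3.9 kg.
Tool frame: the origin (TCP) lies at the very end of the fingers, on their centre line; the grasp point (between the pads) lies 19 mm behind it (env.pinch_z is the distance from the TCP to the grasp point, in m); z points along the fingers, y is the line along which they close (so a half turn about z gives the same grasp; the last joint's range is limited). The gripper opens to 85 mm and grips with 20 to 120 N. Pads are 22 mm wide; open, the fingers measure 114 mm over their backs; the gripper's body (76 mm by 85 mm) begins 54 mm behind the grasp point. The pads swing forward as they close: fully open they stand 13 mm farther back than shut.
Start: joints at [1.332, 0.26, -0.138, 1.173, 0, 1.571], TCP at [0.124, 0.51, 0.231] pointing down, gripper open.
Joint ranges: [-2.78, 2.78], [-0.83, 1.72], [-1.28, 1.37], [-1.9, 2.12], [-1.57, 1.48], [-3.14, 3.14]. Speed limits (rad/s): [2.57, 2.57, 3.14, 3.14, 3.14, 3.14].

## Interface

Orientations are given as a 3x3 rotation matrix whose columns are the frame's x, y, z axes.
In Python, from cell import observe, optics, order, env gives the robot as it stands.
- The arm moves only by the shell command python3 -m crank 'ROWS' [OPENING] [FORCE]. ROWS is JSON, a list of rows, each a list of 2 entries, a list of its own where there are three numbers: the shift along the world's x, y, z in units of 0.04 m (1.0 is 0.04 m), then the turn, a rotation vector about the world's x, y, z in units of 0.12 rad (1.0 is 0.12 rad). A call has 1 to 5 rows; each row shifts and turns the commanded pose from where the row before left it; what a row does not reach is not made up. A row lasts 1/12 s, in which the tool goes at most 41.7 mm and 7.16 degrees, less where a joint would pass 70% of its speed; a pose out of reach is approached as far as the arm can. A call with a number of a shift or a turn outside -1 to 1 is refused whole. A call with a gripper value outside its range is refused whole. OPENING is the closure, from 0 (fully open) to 1 (shut), set as the call begins (- or left out, the last holds). The fingers move at their own pace and stop on an object; FORCE is the grip in N (left out, the last holds). Time passes only in rows, so rows that do not move let the fingers close. It gives the time, the measured TCP pose, the force, the opening and the grip force at its end, in the units of the state.
- observe(): the state, without advancing time (a new reading comes with each control period).
- optics.snapshot(name): name is "scene" or "top" or "wrist"; returns a dict with "color" (400x640x3 uint8, blue, green, red), "intrinsics" (3x3 intrinsics, pixels), "k1" (the pictures are not rectified: a ray, as slopes to the right and down, at radius r is drawn at 1 + k1 r^2 times it, then the intrinsics apply), "position" and "rotation" of the camera in the world. Camera axes: x right, y down, z forward; pixel columns grow to the right and rows downward; lengths in m; the calibration is good to about 2 mm. A picture is of the moment at which its call begins. There is no depth.
- order.hand_in(): hands the job in; it is judged then, once.
The state is a dict: "time_s": time; "qpos": joint angles; "qd": joint speeds; "joint_torque": joint torques, N m; "tcp_pos": TCP position; "tool_rot": TCP orientation; "ft_force": force on the tool from outside, world axes, zero at the start; "ft_torque": the same for the moment, N m; "gripper_width": finger opening in m; "grasp_force": force on a finger pad.
Only numpy, scipy, OpenCV 4.12 (cv2) and the standard library are available. Lean on these libraries where they do the work, as an engineer would, in place of code of your own. Each camera call takes 0.05 s, during which the arm holds its last target. There are 200 camera calls.

## Working session

There is one attempt and no reset: what is moved stays moved. The work goes in short steps, Python scripts to look and compute and a shell command to move; the robot and the scene stay as the last step left them, time stands still between calls to the robot, and variables do not carry over. Pictures are saved under pics/ and viewed, at most 10 in all, crops included, and the job is handed in when it is done.

```bash
ls; mkdir -p pics; cat > h.py <<'E'
import numpy as np, cv2
from cell import observe, optics, order, env
def snap(n):
    s=optics.snapshot(n); return s
def ray(s,u,v):
    K=np.array(s["intrinsics"]);xd=(u-K[0,2])/K[0,0];yd=(v-K[1,2])/K[1,1];x,y=xd,yd
    for _ in range(30):
        f=1+s["k1"]*(x*x+y*y);x,y=xd/f,yd/f
    return np.array(s["position"]),np.array(s["rotation"])@np.array([x,y,1.])
def onz(s,u,v,z):
    p,d=ray(s,u,v);return p+d*(z-p[2])/d[2]
def proj(s,P):
    c=np.array(s["rotation"]).T@(np.array(P)-np.array(s["position"]));x,y=c[:2]/c[2];f=1+s["k1"]*(x*x+y*y)
    K=np.array(s["intrinsics"]);return K[0,0]*x*f+K[0,2],K[1,1]*y*f+K[1,2]
def tri(l):
    A=np.zeros((3,3));b=np.zeros(3)
    for p,d in l:
        d=d/np.linalg.norm(d);M=np.eye(3)-np.outer(d,d);A+=M;b+=M@p
    return np.linalg.solve(A,b)
E
python3 - <<'E'
from h import *
import pickle
for n in("scene","top"):
    s=snap(n);pickle.dump(s,open(n+".pkl","wb"));cv2.imwrite(f"pics/{n}0.png",s["color"])
    print(n,s["position"],np.round(s["rotation"],3).tolist(),np.array(s["intrinsics"])[0,0],s["k1"])
o=observe();print({k:np.round(v,3) for k,v in o.items()},env.pinch_z)
E
```

```text
pics
scene [ 1.17356323 -0.34542794  1.00463646] [[0.42, 0.665, -0.617], [0.907, -0.306, 0.288], [0.003, -0.681, -0.732]] 414.97588705656585 -0.06989901869074543
top [ 0.4025859  -0.02631556  1.28897841] [[-0.011, -0.998, 0.055], [-1.0, 0.011, 0.007], [-0.008, -0.054, -0.998]] 362.4803231811341 0.026474774957646736
{'time_s': np.float64(0.1), 'qpos': array([ 1.332,  0.261, -0.139,  1.173,  0.   ,  1.571]), 'qd': array([ 0.001,  0.001,  0.004, -0.   , -0.   , -0.   ]), 'joint_torque': array([-0.0000e+00, -4.0651e+01,  2.5453e+01,  1.0000e-02, -0.0000e+00,
       -0.0000e+00]), 'tcp_pos': array([0.124, 0.51 , 0.231]), 'tool_rot': array([[-0.972,  0.237, -0.   ],
       [ 0.237,  0.972, -0.002],
       [ 0.   , -0.002, -1.   ]]), 'ft_force': array([ 0.407, -0.637,  0.216]), 'ft_torque': array([ 0.016, -0.012,  0.029]), 'grasp_force': np.float64(0.0), 'gripper_width': np.float64(0.085)} 0.0187
```

View pics/scene0.png

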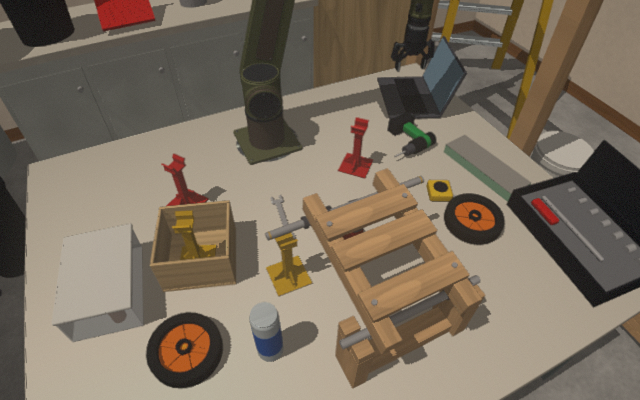

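View pics/top0.png

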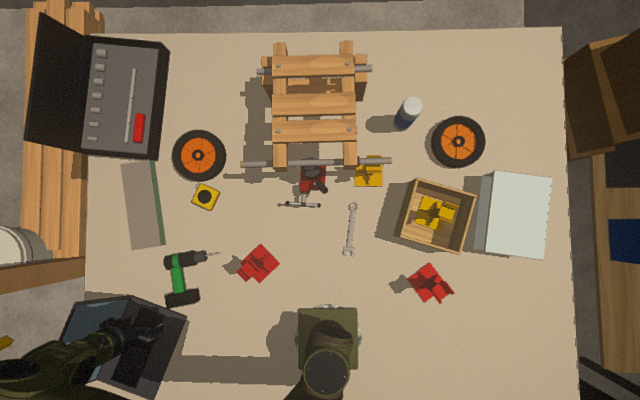

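The scene view shows stand_b (yellow) inside the crate at (187,235), stand_a (yellow) under the axle's right end at (288,265), and red look-alike stands at (180,180) and (357,150). In the top view stand_b is at (436,212), stand_a at (368,172), the red ones at (260,263) and (430,283), the axle's bare left end near (250,163), and the T-bar at (300,205). The yellow stand in the crate fits the description, so I'll confirm it in a crop.

```bash
python3 - <<'E'
from h import *
import pickle
t=pickle.load(open("top.pkl","rb"));s=pickle.load(open("scene.pkl","rb"))
a=cv2.resize(t["color"][145:215,235:400],None,fx=4.8,fy=4.8,interpolation=cv2.INTER_CUBIC)
b=cv2.resize(t["color"][175:257,390:480],None,fx=3,fy=3,interpolation=cv2.INTER_CUBIC)
c=cv2.resize(s["color"][195:277,145:245],None,fx=3,fy=3,interpolation=cv2.INTER_CUBIC)
im=np.zeros((600,800,3),np.uint8);im[:a.shape[0],:a.shape[1]]=a
im[340:340+b.shape[0],:b.shape[1]]=b;im[340:340+c.shape[0],400:400+c.shape[1]]=c
cv2.imwrite("pics/crop1.png",im)
P=lambda n,u,v,z:print(n,np.round(onz(t,u,v,z),3))
P("axL tip",241,163,.215);P("axR tip",392,160,.215);P("tape",205,196,.034);P("redL foot",258,264,.0)
P("ballL",281,205,.075);P("ballR",320,205,.04);P("sb",434,211,.17);P("sa foot",368,172,0);P("crate",436,216,.13);P("spanner",352,228,0);P("drilltip",217,253,0.1)
P("wheel",198,155,.04)
E
```

```text
axL tip [0.579 0.248 0.215]
axR tip [ 0.583 -0.202  0.215]
tape [0.495 0.419 0.034]
redL foot [0.255 0.242 0.   ]
ballL [0.459 0.15  0.075]
ballR [0.459 0.02  0.04 ]
sb [ 0.431 -0.335  0.17 ]
sa foot [ 0.577 -0.151  0.   ]
crate [ 0.416 -0.352  0.13 ]
spanner [ 0.378 -0.091  0.   ]
drilltip [0.304 0.355 0.1  ]
wheel [0.638 0.442 0.04 ]
```

View pics/crop1.png

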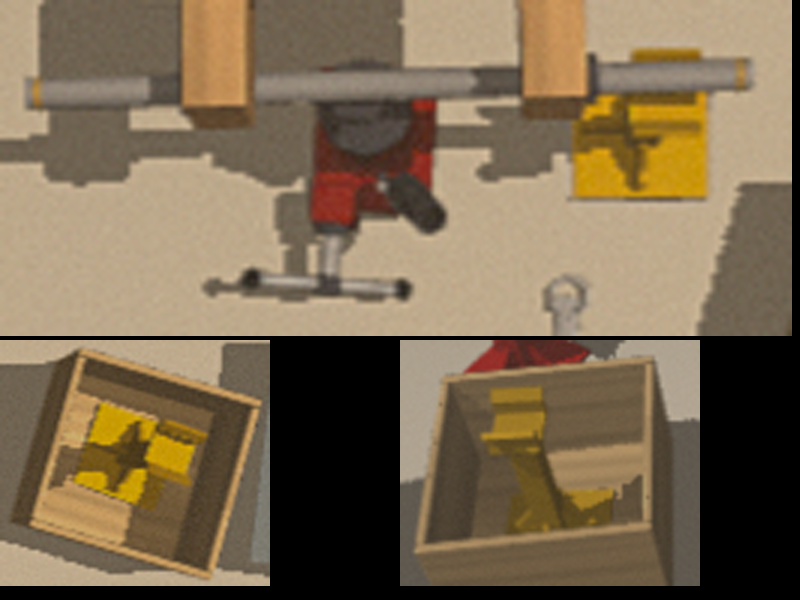

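The crop confirms it: the crate holds the yellow stand with its post, U-saddle and braces, and its slot runs along the crate's sides, about 16° off y. The axle tips are at top pixels (240.6,164.4) and (391.2,160.4), and the left valve ball is at (287.5,203). I'll start moving towards the crate, raising first.

```bash
python3 -m crank '[[[0.3,-0.3,0.9],[0,0,0]],[[0.4,-0.5,0.8],[0,0,0]],[[0.5,-0.6,0.6],[0,0,0]],[[0.7,-0.6,0.4],[0,0,0]],[[0.8,-0.6,0.2],[0,0,0]]]' 0 | tail -5
python3 -m crank '[[[0.7,-0.7,0.2],[0,0,0]],[[0.7,-0.7,0.2],[0,0,0]],[[0.6,-0.8,0.1],[0,0,0]],[[0.6,-0.8,0.1],[0,0,0]],[[0.5,-0.85,0.1],[0,0,0]]]' | tail -5
python3 - <<'E'
from h import *
import pickle
t=pickle.load(open("top.pkl","rb"));s=pickle.load(open("scene.pkl","rb"))
print("axle",np.round(onz(t,240.6,164.4,.215),4),np.round(onz(t,391.2,160.4,.215),4))
print("saddle",np.round(tri([ray(t,449.3,212.7),ray(s,183.3,220)]),3))
print("balls",np.round(onz(t,287.5,203,.074),3),np.round(onz(t,318.9,205.3,.037),3))
o=observe();print(o["tcp_pos"],o["qpos"])
E
```

```text
tcp_pos: [0.2326, 0.4058, 0.3497]
tool_rot: [[-0.972, 0.234, 0.001], [0.234, 0.972, 0.003], [-0.001, 0.003, -1.0]]
ft_force: [0.9, 0.4, -0.1]
gripper_width: 0.0851
grasp_force: 0.0
tcp_pos: [0.3574, 0.2506, 0.3751]
tool_rot: [[-0.972, 0.236, -0.0], [0.236, 0.972, -0.0], [-0.0, -0.0, -1.0]]
ft_force: [0.2, 1.0, -0.4]
gripper_width: 0.0852
grasp_force: 0.0
axle [0.5751 0.2496 0.215 ] [ 0.5817 -0.1996  0.215 ]
saddle [ 0.426 -0.371  0.19 ]
balls [0.465 0.128 0.074] [0.458 0.024 0.037]
[0.35736671 0.25056238 0.37510609] [ 6.11570874e-01  8.34253822e-02  1.21865848e-02  1.49964154e+00
 -1.13653456e-04  8.50303808e-01]
```

```bash
for i in 1; do python3 -m crank '[[[0.2,-1,0],[0,0,0]],[[0.2,-1,0],[0,0,0]],[[0.1,-1,0],[0,0,0]],[[0.1,-1,0],[0,0,0]],[[0,-1,0],[0,0,0]]]' | head -1
python3 -m crank '[[[0,-1,0],[0,0,0]],[[0,-1,0],[0,0,0]],[[0,-1,0],[0,0,0]],[[0,-1,0],[0,0,0]],[[0,-1,0],[0,0,0]]]' | head -1
python3 -m crank '[[[0,-1,0],[0,0,0]],[[0,-1,0],[0,0,0]],[[0,-1,0],[0,0,0]],[[0,-1,0],[0,0,0]],[[0,-1,0],[0,0,0]]]' | head -1
done
python3 - <<'E'
from h import *
import pickle
w=snap("wrist");pickle.dump(w,open("w1.pkl","wb"));cv2.imwrite("pics/w1.png",w["color"])
o=observe();print(o["time_s"],o["tcp_pos"],o["qpos"]);print(w["position"],np.round(w["rotation"],3))
print(proj(w,[.426,-.371,.19]))
E
```

```text
time_s: 1.35
time_s: 1.77
time_s: 2.18
2.2333 [ 0.37984339 -0.35689353  0.37311526] [-0.751255    0.23557937  0.19443913  1.52795166 -0.00488436 -0.50729419]
[ 0.31219117 -0.33311473  0.51734845] [[ 0.237  0.935  0.264]
 [ 0.972 -0.228 -0.063]
 [ 0.001  0.271 -0.963]]
(np.float64(315.9628449321774), np.float64(218.44765230370203))
```

View pics/w1.png

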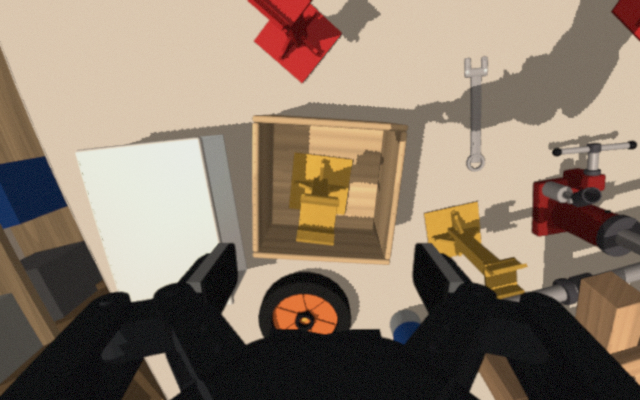

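The wrist view shows stand_b's saddle at about (318,220) with its slot roughly along the image rows; I'll measure its outline by mask.

```bash
python3 - <<'E'
from h import *
import pickle
w=pickle.load(open("w1.pkl","rb"));c=w["color"]
h=cv2.cvtColor(c,cv2.COLOR_BGR2HSV)
m=((h[...,0]>18)&(h[...,0]<32)&(h[...,1]>165)).astype(np.uint8)
m[:, :265]=0;m[:,392:]=0;m[:130]=0;m[255:]=0
for v in range(150,252,4):
    x=np.where(m[v])[0]
    if len(x):print(v,x.min(),x.max(),len(x),h[v,x,2].mean().round())
cv2.imwrite("pics/c2.png",cv2.resize(c[140:255,265:395],None,fx=4.5,fy=4.5,interpolation=cv2.INTER_CUBIC))
E
```

```text
154 295 308 14 134.0
158 295 339 45 194.0
162 294 351 58 189.0
166 294 350 57 189.0
170 293 349 56 163.0
174 293 349 57 151.0
178 293 348 56 136.0
182 292 347 55 107.0
186 292 347 55 114.0
190 291 347 57 135.0
194 291 346 56 148.0
198 291 346 56 166.0
202 290 345 56 170.0
206 290 344 55 192.0
210 301 344 44 218.0
214 300 335 36 217.0
218 300 334 35 217.0
222 299 334 36 215.0
226 299 333 35 140.0
230 298 333 35 101.0
234 297 333 37 148.0
238 297 333 37 151.0
242 309 333 25 170.0
```

View pics/c2.png

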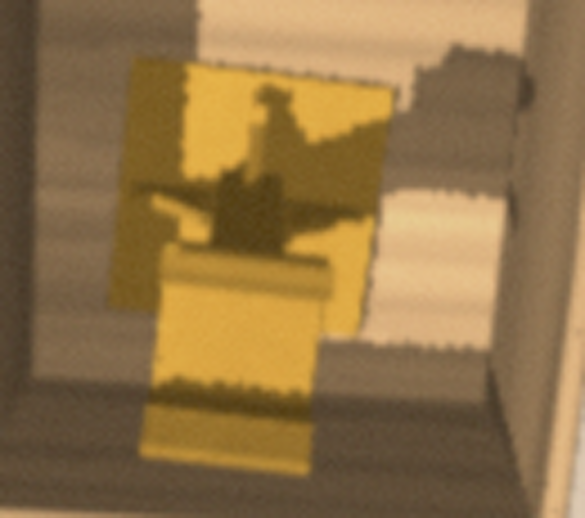

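The crop shows the saddle's ear tops at crop (165,248)-(330,262) and (140,458)-(308,473), and the foot's corners at (133,58), (395,88), (360,335), (108,305).

```bash
python3 - <<'E'
from h import *
import pickle
w=pickle.load(open("w1.pkl","rb"))
f=lambda q,z:np.array([onz(w,265+x/4.5,140+y/4.5,z) for x,y in q])
S=f([(165,248),(330,262),(308,473),(140,458)],.197);F=f([(133,58),(395,88),(360,335),(108,305)],.015)
for n,A in(("sad",S),("foot",F)):
    d=(A[1]-A[0]+A[2]-A[3]);print(n,A.mean(0).round(4),"yaw of slot",np.arctan2(d[1],d[0]),"len",np.linalg.norm(d)/2,np.linalg.norm(A[3]-A[0]))
o=observe();R=np.array(o["tool_rot"]);print(o["tcp_pos"],"tool y yaw",np.arctan2(R[1,1],R[0,1]))
E
```

```text
sad [ 0.4265 -0.3693  0.197 ] yaw of slot 1.2392025354628897 len 0.04255385147901422 0.0572309217356008
foot [ 0.4278 -0.3686  0.015 ] yaw of slot 1.21207496296078 len 0.09974671753518381 0.09806238008260854
[ 0.37984339 -0.35689353  0.37311526] tool y yaw 1.3268336084627863
```

```bash
python3 -m crank '[[[0.6,-0.15,-0.4],[0,0,-0.45]],[[0.57,-0.15,-0.4],[0,0,-0.45]],[[0,0,-0.9],[0,0,0]],[[0,0,-0.9],[0,0,0]],[[0,0,-0.9],[0,0,0]]]' | head -3
python3 -m crank '[[[0,0,-0.9],[0,0,0]],[[0,0,-0.7],[0,0,0]],[[0,0,-0.4],[0,0,0]],[[0,0,0],[0,0,0]],[[0,0,0],[0,0,0]]]' | head -4
python3 - <<'E'
from h import *
o=observe();R=np.array(o["tool_rot"]);print(o["tcp_pos"],"tool y yaw",np.arctan2(R[1,1],R[0,1]))
E
```

```text
time_s: 2.65
tcp_pos: [0.4272, -0.3597, 0.2334]
tool_rot: [[-0.941, 0.34, -0.0], [0.34, 0.941, 0.0], [0.0, 0.0, -1.0]]
time_s: 3.07
tcp_pos: [0.4262, -0.359, 0.1544]
tool_rot: [[-0.941, 0.34, -0.002], [0.34, 0.941, 0.002], [0.003, 0.001, -1.0]]
ft_force: [-0.1, 0.3, 0.5]
[ 0.42622031 -0.35901562  0.15440677] tool y yaw 1.224149086714768
```

```bash
python3 -m crank '[[[0,-0.25,-0.1],[0,0,0]],[[0,0,0],[0,0,0]]]' | head -2
python3 -m crank '[[[0,0,0],[0,0,0]],[[0,0,0],[0,0,0]],[[0,0,0],[0,0,0]],[[0,0,0],[0,0,0]],[[0,0,0],[0,0,0]]]' 1 80 | tail -5
python3 -m crank '[[[0,0,0],[0,0,0]],[[0,0,0],[0,0,0]],[[0,0,0.2],[0,0,0]],[[0,0,0.3],[0,0,0]],[[0,0,0.4],[0,0,0]]]' | tail -6
python3 -m crank '[[[0,0,0.7],[0,0,0]],[[0,0,0.9],[0,0,0]],[[0,0,0.9],[0,0,0]],[[0,0,0.9],[0,0,0]],[[0,0,0.3],[0,0,0]]]' | tail -6
```

```text
time_s: 3.23
tcp_pos: [0.4282, -0.3723, 0.1526]
tcp_pos: [0.4272, -0.3705, 0.1524]
tool_rot: [[-0.94, 0.34, 0.001], [0.34, 0.94, -0.002], [-0.001, -0.001, -1.0]]
ft_force: [-1.6, -1.1, 5.4]
gripper_width: 0.0422
grasp_force: 80.4
time_s: 4.07
tcp_pos: [0.4248, -0.3677, 0.1848]
tool_rot: [[-0.941, 0.34, -0.006], [0.34, 0.941, 0.005], [0.007, 0.003, -1.0]]
ft_force: [-0.7, 1.2, -8.3]
gripper_width: 0.0421
grasp_force: 82.2
time_s: 4.48
tcp_pos: [0.4275, -0.3701, 0.3396]
tool_rot: [[-0.941, 0.34, 0.003], [0.34, 0.941, -0.003], [-0.004, -0.001, -1.0]]
ft_force: [0.7, -0.6, -6.7]
gripper_width: 0.0419
grasp_force: 82.9
```

```bash
python3 -m crank '[[[0,0.3,0],[0,0,0]],[[0,0.6,0],[0,0,0]],[[0,0.8,0],[0,0,0]],[[0,0.9,0],[0,0,0]],[[0,0.9,0],[0,0,0.2]]]' | head -2
python3 -m crank '[[[0,0.9,0],[0,0,0.3]],[[0,0.9,0],[0,0,0.3]],[[0,0.9,0],[0,0,0.3]],[[0,0.9,0],[0,0,0.3]],[[0,0.9,0],[0,0,0.3]]]' | head -2
python3 -m crank '[[[0,0.9,0],[0,0,0.3]],[[0,0.9,0],[0,0,0.3]],[[0,0.9,0],[0,0,0.3]],[[0,0.9,0],[0,0,0.3]],[[0.1,0.8,0],[0,0,0.1]]]' | head -2
python3 -m crank '[[[0.2,0.8,0],[0,0,0]],[[0.2,0.6,0],[0,0,0]],[[0.1,0.3,0],[0,0,0]],[[0,0,0],[0,0,0]],[[0,0,0],[0,0,0]]]' | tail -6
python3 - <<'E'
from h import *
import pickle
o=observe();R=np.array(o["tool_rot"]);print(o["tcp_pos"],"yaw",np.arctan2(R[1,1],R[0,1]),o["qpos"])
w=snap("wrist");pickle.dump(w,open("w2.pkl","wb"));cv2.imwrite("pics/w2.png",w["color"])
s=snap("scene");pickle.dump(s,open("s2.pkl","wb"))
t=snap("top");pickle.dump(t,open("t2.pkl","wb"))
a=np.vstack([s["color"][80:370,200:500]]) 
cv2.imwrite("pics/ws2.png",np.hstack([cv2.resize(w["color"],(480,300)),cv2.resize(a,(310,300))]))
E
```

```text
time_s: 4.9
tcp_pos: [0.4253, -0.2274, 0.3328]
time_s: 5.32
tcp_pos: [0.4246, -0.0476, 0.3333]
time_s: 5.73
tcp_pos: [0.4278, 0.1282, 0.3334]
time_s: 6.15
tcp_pos: [0.4495, 0.1941, 0.3333]
tool_rot: [[-1.0, -0.015, -0.005], [-0.015, 1.0, -0.003], [0.005, -0.003, -1.0]]
ft_force: [-0.5, -0.6, -8.2]
gripper_width: 0.0424
grasp_force: 83.2
[0.44951333 0.19405587 0.3333282 ] yaw 1.5856262152375373 [ 4.07882317e-01  1.79631395e-01  1.96367050e-02  1.41609888e+00
 -5.32728337e-04  3.93059750e-01]
```

View pics/ws2.png

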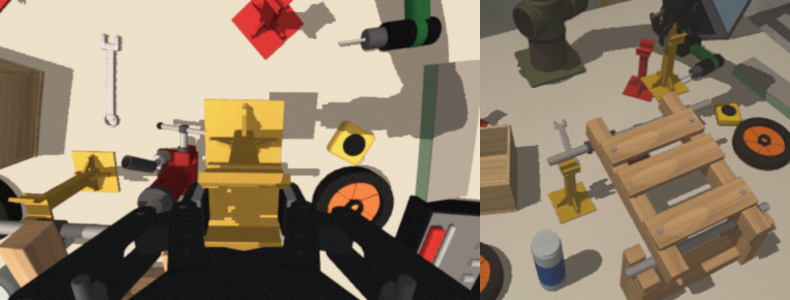

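The stand hangs upright in the gripper with its slot along the axle, in front of the left end. I'll lower it here.

```bash
python3 -m crank '[[[0.1,0.2,-0.5],[0,0,0]],[[0,0.15,-0.9],[0,0,0]],[[0,0,-0.9],[0,0,0]],[[0,0,-0.9],[0,0,0]],[[0,0,-0.7],[0,0,0]]]' | head -2
python3 -m crank '[[[0,0,-0.4],[0,0,0]],[[0,0,-0.2],[0,0,0]],[[0,0,-0.1],[0,0,0]],[[0,0,0],[0,0,0]],[[0,0,0],[0,0,0]]]' | tail -6
```

```text
time_s: 6.72
tcp_pos: [0.4532, 0.2063, 0.1767]
time_s: 7.13
tcp_pos: [0.4561, 0.2082, 0.1526]
tool_rot: [[-1.0, -0.013, 0.002], [-0.013, 1.0, 0.001], [-0.002, 0.001, -1.0]]
ft_force: [0.4, -0.2, -8.0]
gripper_width: 0.0417
grasp_force: 83.2
```

```bash
python3 -m crank '[[[0,0,-0.12],[0,0,0]],[[0,0,-0.06],[0,0,0]],[[0,0,0],[0,0,0]]]' | sed -n '2p;4p'
python3 -m crank '[[[0,0,-0.05],[0,0,0]],[[0,0,0],[0,0,0]]]' | sed -n '2p;4p'
```

```text
tcp_pos: [0.4551, 0.2082, 0.1443]
ft_force: [-0.0, 0.2, -9.1]
tcp_pos: [0.4549, 0.2082, 0.1436]
ft_force: [-3.2, -1.8, 2.4]
```

```bash
python3 -m crank '[[[0,0,0.2],[0,0,0]],[[0.4,0,0.05],[0,0,0]],[[0.6,0,0],[0,0,0]],[[0,0,0],[0,0,0]],[[0,0,-0.1],[0,0,0]]]' | sed -n '2p;4p'
python3 -m crank '[[[0,0,-0.1],[0,0,0]],[[0,0,-0.03],[0,0,0]],[[0,0,0],[0,0,0]]]' | sed -n '2p;4p'
```

```text
tcp_pos: [0.4992, 0.2091, 0.1497]
ft_force: [-1.5, -0.8, -8.7]
tcp_pos: [0.4934, 0.2084, 0.1443]
ft_force: [-5.5, 0.1, 4.3]
```

```bash
python3 -m crank '[[[0,0,0],[0,0,0]],[[0,0,0],[0,0,0]],[[0,0,0],[0,0,0]],[[0,0,0],[0,0,0]],[[0,0,0],[0,0,0]]]' 0 | sed -n '2p;4,5p'
python3 -m crank '[[[0,0,0.5],[0,0,0]],[[0,0,0.9],[0,0,0]],[[-0.3,0,0.9],[0,0,0]],[[-0.6,0,0.7],[0,-0.5,0]],[[-0.7,0,0.4],[0,-0.9,0]]]' | sed -n '2p;4,5p'
python3 -m crank '[[[-0.8,0,0],[0,-0.9,0]],[[-0.8,0,0],[0,-0.9,0]],[[-0.6,0,0],[0,-0.9,0]],[[-0.3,0,0],[0,-0.9,0]],[[0,0,0],[0,-0.9,0]]]' | sed -n '2,3p'
python3 -m crank '[[[0,0,0],[0,-0.9,0]],[[0,0,0],[0,0,0]],[[0,0,0],[0,0,0]]]' | sed -n '2,3p'
python3 - <<'E'
from h import *
import pickle
o=observe();print(o["time_s"],o["tcp_pos"],o["qpos"])
w=snap("wrist");pickle.dump(w,open("w3.pkl","wb"));cv2.imwrite("pics/w3.png",w["color"])
E
```

```text
tcp_pos: [0.4953, 0.2082, 0.1432]
ft_force: [0.1, 0.0, -0.3]
gripper_width: 0.0856
tcp_pos: [0.4361, 0.2098, 0.2826]
ft_force: [0.6, 2.2, 1.8]
gripper_width: 0.0851
tcp_pos: [0.3293, 0.2071, 0.2796]
tool_rot: [[-0.756, -0.012, 0.655], [-0.012, 1.0, 0.004], [-0.655, -0.005, -0.756]]
tcp_pos: [0.3295, 0.2081, 0.2777]
tool_rot: [[-0.687, -0.013, 0.727], [-0.018, 1.0, 0.002], [-0.726, -0.012, -0.687]]
9.7167 [0.32950294 0.20814956 0.27771758] [ 1.13475849 -0.32723965 -0.86922886  0.60683487 -0.71789703  0.95601152]
```

View pics/w3.png

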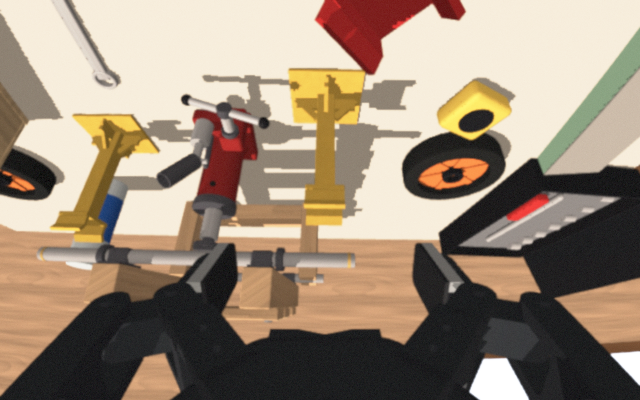

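The wrist view shows the stand upright with its foot at (290-365,69-125) and saddle ears at rows 187 and 222, columns 305-344. The axle's left tip is at (354,261), and the valve balls are at (186,100) and (265,123).

```bash
python3 - <<'E'
from h import *
import pickle
w=pickle.load(open("w3.pkl","rb"));c=w["color"]
h=cv2.cvtColor(c,cv2.COLOR_BGR2HSV)
m=((h[...,0]>18)&(h[...,0]<32)&(h[...,1]>150)).astype(np.uint8);m[:,:270]=0;m[:,380:]=0;m[235:]=0
for v in list(range(66,82,3))+list(range(116,130,2))+list(range(132,230,6)):
    x=np.where(m[v])[0]
    if len(x):print(v,x.min(),x.max(),end=" | ")
    if len(x) and 132<=v<185: print((onz(w,x.mean(),v,.1)*0+0)[0],end='')
print()
p=lambda u,v,z:np.round(onz(w,u,v,z),4)
print("saddle",p(325.5,187,.188),p(323,222,.188),"foot far/near",p(327,125,.006),p(328,69,.006))
print("axle tip",p(354,261,.215),"axle R tip",p(40,253,.215),"balls",p(265,123,.074),p(186,100,.037))
E
```

```text
69 290 325 | 72 289 364 | 75 290 363 | 78 290 363 | 81 290 362 | 116 294 357 | 118 295 356 | 120 295 356 | 122 316 355 | 124 318 333 | 126 318 333 | 128 318 333 | 132 317 333 | 0.0138 317 333 | 0.0144 317 333 | 0.0150 317 333 | 0.0156 316 333 | 0.0162 316 333 | 0.0168 316 333 | 0.0174 316 333 | 0.0180 315 333 | 0.0186 306 343 | 192 306 343 | 198 306 343 | 204 304 344 | 210 307 341 | 216 306 341 | 222 306 340 | 
saddle [0.4229 0.2099 0.188 ] [0.5084 0.2083 0.188 ] foot far/near [0.5448 0.2124 0.006 ] [0.4375 0.2114 0.006 ]
axle tip [0.5811 0.252  0.215 ] axle R tip [ 0.5828 -0.2014  0.215 ] balls [0.4649 0.1337 0.074 ] [0.4635 0.0251 0.037 ]
```

```bash
python3 -m crank '[[[0.4,0,-0.9],[0,0,0]],[[0.35,0,-0.9],[0,0,0]],[[0,0,-0.1],[0,0,0]],[[0.5,0,-0.47],[0,0,0]],[[0.5,0,-0.47],[0,0,0]]]' | sed -n '2,4p'
python3 -m crank '[[[0.5,0,-0.47],[0,0,0]],[[0.5,0,-0.47],[0,0,0]],[[0.5,0,-0.47],[0,0,0]],[[0,0,0],[0,0,0]],[[0,0,0],[0,0,0]]]' | sed -n '2,4p'
```

```text
tcp_pos: [0.4039, 0.2092, 0.167]
tool_rot: [[-0.684, -0.007, 0.729], [-0.01, 1.0, 0.001], [-0.729, -0.007, -0.684]]
ft_force: [-0.2, 0.3, -0.5]
tcp_pos: [0.4637, 0.2075, 0.1082]
tool_rot: [[-0.687, -0.004, 0.727], [-0.011, 1.0, -0.004], [-0.727, -0.011, -0.687]]
ft_force: [-0.3, -0.2, -0.1]
```

```bash
python3 -m crank '[[[0.4,0,-0.4],[0,0,0]],[[0.4,0,-0.4],[0,0,0]],[[0.3,0.03,-0.33],[0,0,0]],[[0,0,0],[0,0,0]],[[0,0,0],[0,0,0]]]' | sed -n '2,4p'
python3 - <<'E'
from h import *
import pickle
w=snap("wrist");s=snap("scene");t=snap("top");pickle.dump((w,s,t),open("w4.pkl","wb"))
cv2.imwrite("pics/w4.png",np.hstack([cv2.resize(w["color"],(480,300)),cv2.resize(s["color"][80:280,220:420],(300,300))]))
E
```

```text
tcp_pos: [0.506, 0.2094, 0.0643]
tool_rot: [[-0.685, -0.007, 0.728], [-0.012, 1.0, -0.001], [-0.728, -0.009, -0.685]]
ft_force: [-0.3, 0.1, 0.0]
```

View pics/w4.png

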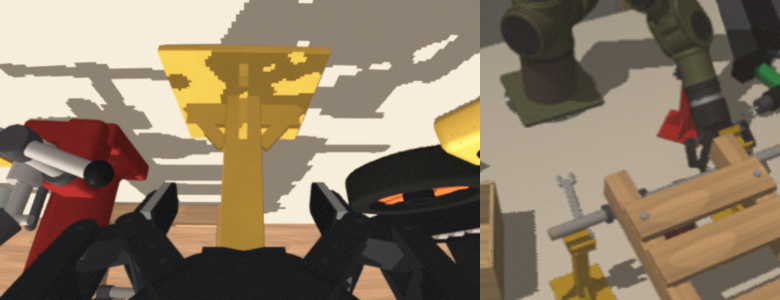

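The post is between the open fingers (wrist image, column ~242 of the half-scale view) and clear of everything. I'll close on it.

```bash
python3 -m crank '[[[0,0,0],[0,0,0]],[[0,0,0],[0,0,0]],[[0,0,0],[0,0,0]],[[0,0,0],[0,0,0]],[[0,0,0],[0,0,0]]]' 1 60 | sed -n '2p;4,6p'
python3 -m crank '[[[0,0,0],[0,0,0]],[[0,0,0],[0,0,0]],[[0,0,0],[0,0,0]]]' 1 100 | sed -n '2p;4,6p'
python3 -m crank '[[[0,0,0.08],[0,0,0]],[[0,0,0.08],[0,0,0]],[[0,0,0],[0,0,0]],[[0,0,0],[0,0,0]]]'| sed -n '2p;4,6p'
```

```text
tcp_pos: [0.5049, 0.2093, 0.064]
ft_force: [-6.4, -2.5, 5.9]
gripper_width: 0.0253
grasp_force: 7.2
tcp_pos: [0.5049, 0.2088, 0.0641]
ft_force: [-3.4, -2.8, 5.6]
gripper_width: 0.0229
grasp_force: 97.5
tcp_pos: [0.5039, 0.2088, 0.069]
ft_force: [-0.2, 0.4, -8.0]
gripper_width: 0.0229
grasp_force: 98.3
```

```bash
python3 -m crank '[[[0.2,0,0],[0,0,0]],[[0.4,0,0],[0,0,0]],[[0.4,0,0],[0,0,0]],[[0.4,0,0],[0,0,0]],[[0.3,0,0],[0,0,0]]]'| sed -n '2p;4,6p'
python3 -m crank '[[[0.2,0,0],[0,0,0]],[[0.1,0,0],[0,0,0]],[[0,0,0],[0,0,0]],[[0,0,0],[0,0,0]]]'| sed -n '2p;4,6p'
python3 - <<'E'
from h import *
import pickle
w=snap("wrist");s=snap("scene");t=snap("top");pickle.dump((w,s,t),open("w5.pkl","wb"))
o=observe();print(o["tcp_pos"])
im=np.zeros((600,800,3),np.uint8)
im[:300,:480]=cv2.resize(w["color"],(480,300))
im[300:600,:400]=cv2.resize(s["color"][155:230,345:445],(400,300),interpolation=cv2.INTER_CUBIC)
im[300:600,400:800]=cv2.resize(t["color"][130:190,230:310],(400,300),interpolation=cv2.INTER_CUBIC)
cv2.imwrite("pics/w5.png",im)
E
```

```text
tcp_pos: [0.5746, 0.2092, 0.07]
ft_force: [0.8, 0.3, -8.1]
gripper_width: 0.0227
grasp_force: 98.2
tcp_pos: [0.5842, 0.2088, 0.0693]
ft_force: [0.4, 0.5, -8.2]
gripper_width: 0.0229
grasp_force: 98.2
[0.58372571 0.20900606 0.06942384]
```

View pics/w5.png

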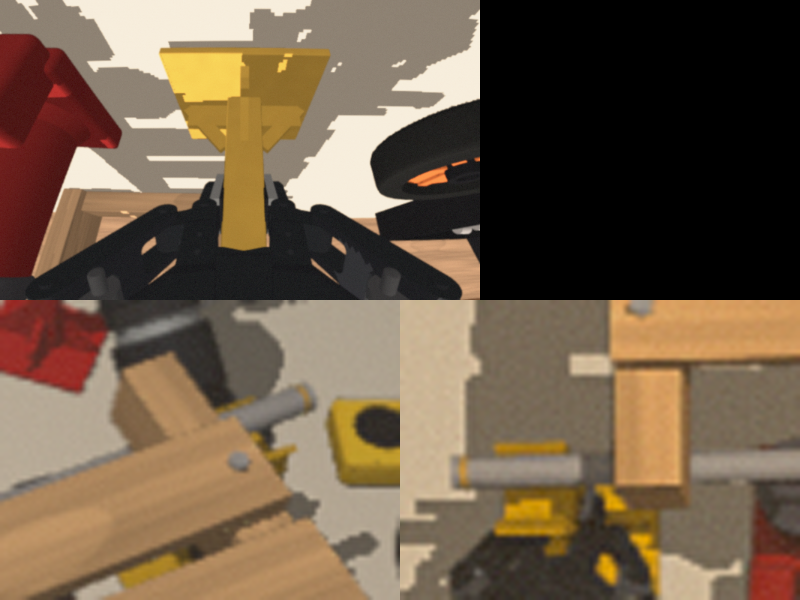

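The top crop shows the saddle's far ear edge at row ~158.2, its near edge at ~177, and the axle centre at ~164.3. The stand sits under the bare left end, so I'll work out the offset.

```bash
python3 - <<'E'
from h import *
import pickle
w,s,t=pickle.load(open("w5.pkl","rb"))
h=cv2.cvtColor(t["color"],cv2.COLOR_BGR2HSV)
m=((h[...,0]>18)&(h[...,0]<32)&(h[...,1]>170))
for u in range(247,268,2): print(u,[int(v) for v in np.where(m[150:185,u])[0]+150])
print(h[154:182,256].tolist())
for v in (158.2,167.65,177):print("sad",onz(t,256.5,v,.193).round(4))
print("axle",onz(t,253.8,164.2,.215).round(4), "standA sad?")
E
```

```text
247 []
249 [159, 160, 175, 176]
251 [159, 160, 168, 169, 170, 171, 172, 173, 174, 175, 176]
253 [159, 160, 168, 169, 170, 171, 172, 173, 174, 175, 176]
255 [159, 168, 169, 170, 171, 172, 173, 174, 175, 176]
257 [159, 160, 168, 169, 170, 171, 172, 173, 174, 175, 176]
259 [159, 160, 168, 169, 170, 171, 172, 173, 174, 175, 176, 179, 180]
261 [159, 160, 168, 169, 170, 171, 172, 173, 174, 175, 176, 177, 178, 179, 180]
263 [168, 169, 170, 171, 172, 173, 174, 175, 176, 177, 178]
265 [168, 169, 170, 174, 175]
267 []
[[17, 67, 122], [16, 70, 116], [17, 60, 119], [18, 67, 118], [19, 126, 138], [20, 228, 171], [19, 179, 147], [14, 34, 126], [13, 43, 153], [16, 42, 164], [15, 49, 157], [15, 44, 140], [11, 43, 124], [19, 142, 99], [19, 193, 116], [19, 206, 130], [21, 243, 204], [22, 255, 202], [22, 249, 201], [21, 237, 180], [21, 224, 149], [21, 230, 165], [21, 245, 173], [17, 112, 66], [8, 51, 40], [15, 64, 56], [13, 65, 55], [22, 66, 58]]
sad [0.5971 0.2068 0.193 ]
sad [0.5682 0.2068 0.193 ]
sad [0.5395 0.2069 0.193 ]
axle [0.5753 0.2102 0.215 ] standA sad?
```

```bash
python3 -m crank '[[[0.15,0.05,0],[0,0,0]],[[0,0,0],[0,0,0]],[[0,0,-0.07],[0,0,0]],[[0,0,0],[0,0,0]],[[0,0,0],[0,0,0]]]'| sed -n '2p;4p'
python3 -m crank '[[[0,0,-0.05],[0,0,0]],[[0,0,0],[0,0,0]],[[0,0,0],[0,0,0]]]'| sed -n '2p;4p'
```

```text
tcp_pos: [0.5905, 0.2111, 0.0668]
ft_force: [-0.2, -0.5, -8.0]
tcp_pos: [0.5907, 0.2111, 0.065]
ft_force: [0.6, 0.0, -8.2]
```

```bash
python3 -m crank '[[[0,0,-0.04],[0,0,0]],[[0,0,0],[0,0,0]],[[0,0,0],[0,0,0]]]'| sed -n '2p;4p'
python3 - <<'E'
from h import *
import pickle
w=snap("wrist");s=snap("scene");t=snap("top");pickle.dump((w,s,t),open("w6.pkl","wb"))
h=cv2.cvtColor(t["color"],cv2.COLOR_BGR2HSV)
for u in(252,256,260):print(h[154:182,u,1:].tolist())
E
```

```text
tcp_pos: [0.5914, 0.2113, 0.0643]
ft_force: [-0.0, -1.1, -4.3]
[[62, 116], [74, 121], [163, 153], [234, 169], [213, 151], [229, 147], [189, 112], [54, 118], [45, 147], [42, 162], [45, 153], [43, 138], [43, 119], [100, 94], [196, 121], [195, 119], [213, 128], [251, 186], [255, 148], [225, 170], [215, 140], [76, 54], [51, 45], [61, 54], [55, 51], [71, 54], [72, 60], [76, 57]]
[[59, 121], [74, 121], [162, 153], [235, 169], [231, 150], [204, 154], [159, 125], [35, 133], [35, 155], [43, 166], [44, 157], [50, 147], [43, 118], [133, 96], [197, 119], [196, 120], [215, 127], [222, 178], [206, 155], [225, 169], [205, 142], [116, 55], [36, 42], [56, 50], [48, 58], [62, 58], [72, 53], [69, 52]]
[[69, 119], [77, 119], [166, 155], [224, 167], [210, 154], [211, 151], [159, 130], [41, 138], [40, 152], [44, 163], [46, 156], [46, 138], [50, 118], [143, 98], [200, 120], [192, 122], [189, 124], [225, 153], [208, 157], [225, 180], [230, 160], [199, 114], [192, 122], [219, 128], [202, 129], [69, 59], [66, 54], [83, 55]]
```

```bash
python3 -m crank '[[[0,0,-0.04],[0,0,0]],[[0,0,0],[0,0,0]],[[0,0,0],[0,0,0]]]'| sed -n '2p;4p'
python3 -m crank '[[[0,0,0],[0,0,0]],[[0,0,0],[0,0,0]],[[0,0,0],[0,0,0]],[[0,0,0],[0,0,0]],[[0,0,0],[0,0,0]]]' 0 | sed -n '2p;4,5p'
python3 -m crank '[[[-0.3,0,0.28],[0,0,0]],[[-0.5,0,0.47],[0,0,0]],[[-0.6,0,0.56],[0,0,0]],[[-0.6,0,0.56],[0,0,0]],[[-0.6,0,0.56],[0,0,0]]]' | sed -n '2p;4,5p'
python3 -m crank '[[[-0.6,0,0.56],[0,0,0]],[[-0.6,0,0.56],[0,0,0]],[[-0.6,0,0.56],[0,0,0]],[[-0.3,0,0.3],[0,0,0]],[[0,0,0],[0,0,0]]]' | sed -n '2p;4,5p'
python3 - <<'E'
from h import *
import pickle
w=snap("wrist");s=snap("scene");t=snap("top");pickle.dump((w,s,t),open("w7.pkl","wb"))
o=observe();print(o["time_s"],o["tcp_pos"],o["qpos"])
im=np.zeros((600,800,3),np.uint8)
im[:400,:640]=w["color"]
im[400:600,:300]=cv2.resize(s["color"][155:230,345:445],(300,200),interpolation=cv2.INTER_CUBIC)
im[400:600,400:666]=cv2.resize(t["color"][130:190,230:310],(266,200),interpolation=cv2.INTER_CUBIC)
cv2.imwrite("pics/w7.png",im)
E
```

```text
tcp_pos: [0.5922, 0.2113, 0.0642]
ft_force: [-4.6, -3.4, 5.2]
tcp_pos: [0.5916, 0.2117, 0.0626]
ft_force: [0.5, 0.0, 0.5]
gripper_width: 0.0813
tcp_pos: [0.4859, 0.2108, 0.1598]
ft_force: [-0.0, 0.8, 0.5]
gripper_width: 0.0853
tcp_pos: [0.4025, 0.2128, 0.242]
ft_force: [0.9, 0.6, 0.5]
gripper_width: 0.0855
15.7833 [0.4031275  0.21153222 0.23825139] [ 0.89419216 -0.21866591 -0.95302419  0.24834354 -0.60362658  0.69272004]
```

View pics/w7.png

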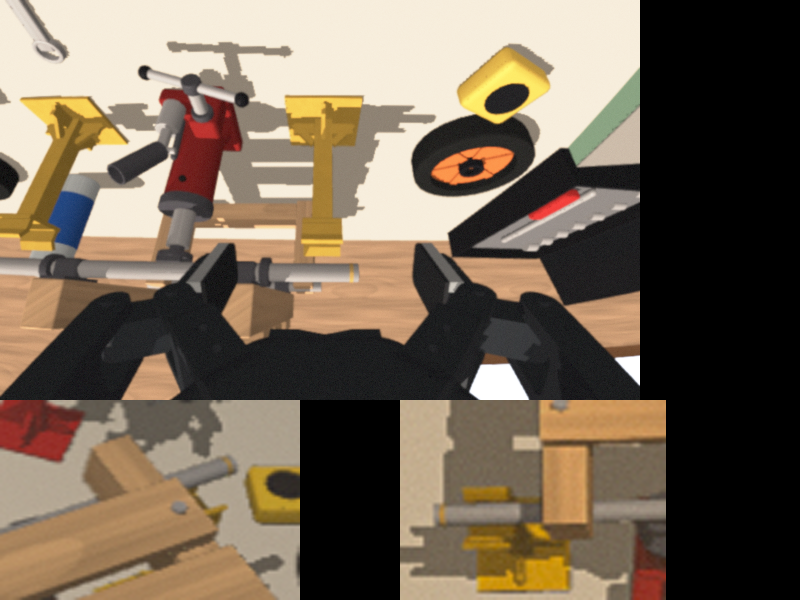

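Stand_b stands upright under the bare left end (wrist image, foot at 287-362, 95-145) and the gripper is clear. The T-bar's left ball is at (241,99) here. I'll triangulate it from the two wrist views and the top view.

```bash
python3 - <<'E'
from h import *
import pickle
w3=pickle.load(open("w3.pkl","rb"));t0=pickle.load(open("top.pkl","rb"));w,s,t=pickle.load(open("w7.pkl","rb"))
def blob(im,u,v,r=7):
    c=im["color"][v-r:v+r+1,u-r:u+r+1].max(2);m=(c<60).astype(np.uint8)
    n,l,st,ce=cv2.connectedComponentsWithStats(m);
    i=1+np.argmax(st[1:,4]);return u-r+ce[i][0],v-r+ce[i][1],st[i,4]
a=blob(w,241,99);b=blob(w3,265,123);c=blob(t0,287,203,4)
print(a,b,c)
print("L",tri([ray(x,*y[:2]) for x,y in((w,a),(w3,b),(t0,c))]).round(4), tri([ray(x,*y[:2]) for x,y in((w,a),(t0,c))]).round(4))
a=blob(w,145,72);b=blob(w3,186,100);c=blob(t0,319,205,4)
print("R",tri([ray(x,*y[:2]) for x,y in((w,a),(w3,b),(t0,c))]).round(4),a,b,c)
E
```

```text
(np.float64(241.3986013986014), np.float64(99.2937062937063), np.int32(143)) (np.float64(263.64864864864865), np.float64(122.45945945945945), np.int32(74)) (np.float64(286.8333333333333), np.float64(202.66666666666666), np.int32(6))
L [0.4669 0.1311 0.0712] [0.4669 0.1309 0.0711]
R [0.4598 0.0254 0.0386] (np.float64(143.1081081081081), np.float64(71.43243243243244), np.int32(74)) (np.float64(184.8918918918919), np.float64(98.91891891891892), np.int32(37)) (np.float64(318.5), np.float64(204.75), np.int32(4))
```

```bash
python3 -m crank '[[[0,-0.3,0],[0,0.9,0]],[[0,-0.4,0],[0,0.9,0]],[[0.1,-0.4,0],[0,0.9,0]],[[0.2,-0.4,0],[0,0.9,0]],[[0.2,-0.4,0],[0,0.9,0]]]' 1 40 | sed -n '2,3p'
python3 -m crank '[[[0.3,0,0],[0,0.9,0]],[[0.3,0,0],[0,0.9,0]],[[0.3,0,0],[0,0.4,0]],[[0,0,0],[0,0,0]],[[0,0,0],[0,0,0]]]' | sed -n '2,3p'
```

```text
tcp_pos: [0.4236, 0.134, 0.238]
tool_rot: [[-0.963, -0.011, 0.268], [-0.012, 1.0, 0.001], [-0.268, -0.002, -0.963]]
tcp_pos: [0.4604, 0.1343, 0.2356]
tool_rot: [[-1.0, -0.011, 0.008], [-0.011, 1.0, -0.001], [-0.008, -0.001, -1.0]]
```

```bash
python3 -m crank '[[[0.15,0,-0.9],[0,0,0]],[[0,0,-0.9],[0,0,0]],[[0,0,-0.9],[0,0,0]],[[0,0,-0.6],[0,0,0]],[[0,0,-0.35],[0,0,0]]]' | sed -n '2,5p'
python3 -m crank '[[[0,0,0],[0,0,0]],[[0,0,0],[0,0,0]]]' | sed -n '1,5p'
cat > ax.py <<'E'
from h import *
import sys,pickle
# axle height from the bright left tip in the scene view: vertical shift by phase matching a patch
s0,=[pickle.load(open("w7.pkl","rb"))[1]]
s=snap("scene");P=s0["color"][160:190,395:430]
r=cv2.matchTemplate(s["color"][150:215,385:440],P,cv2.TM_CCOEFF_NORMED);_,q,_,l=cv2.minMaxLoc(r)
o=observe();print("t",o["time_s"].round(2),"tcp",np.round(o["tcp_pos"],4),"F",np.round(o["ft_force"],1),"shift px",l[0]-10,l[1]-10,round(q,2))
E
python3 ax.py; python3 - <<'E'
from h import *
import pickle
s=pickle.load(open("w7.pkl","rb"))[1]
print([np.round(proj(s,[.577-.003*k/40,.23,.215-k/1000]),1) for k in(0,10,20,30,40)])
E
```

```text
tcp_pos: [0.4604, 0.1341, 0.0887]
tool_rot: [[-1.0, -0.014, 0.006], [-0.014, 1.0, -0.002], [-0.006, -0.002, -1.0]]
ft_force: [-0.2, 0.4, -0.4]
gripper_width: -0.0
time_s: 17.2
tcp_pos: [0.4628, 0.1348, 0.0917]
tool_rot: [[-1.0, -0.014, 0.009], [-0.014, 1.0, -0.001], [-0.009, -0.001, -1.0]]
ft_force: [0.1, 0.4, 0.8]
gripper_width: 0.0001
[array([415.2, 181.4]), array([414.3, 183.8]), array([413.5, 186.2]), array([412.8, 188.6]), array([412. , 190.9])]Traceback (most recent call last):
  File "ax.py", line 7, in <module>
    o=observe();print("t",o["time_s"].round(2),"tcp",np.round(o["tcp_pos"],4),"F",np.round(o["ft_force"],1),"shift px",l[0]-10,l[1]-10,round(q,2))
                          ^^^^^^^^^^^^^^^^^
AttributeError: 'float' object has no attribute 'round'
```

```bash
cat > ax.py <<'E'
from h import *
import pickle
s0=pickle.load(open("w7.pkl","rb"))[1];U=lambda a:cv2.resize(a,None,fx=6,fy=6,interpolation=cv2.INTER_CUBIC)
c=snap("scene")["color"]
r=cv2.matchTemplate(U(c[160:205,395:430]),U(s0["color"][168:190,402:424]),cv2.TM_CCOEFF_NORMED);_,q,_,l=cv2.minMaxLoc(r)
o=observe();b=.0075;z=o["tcp_pos"][2]-b-.055
print("t %.2f"%o["time_s"],"tcp",np.round(o["tcp_pos"],4),"F",np.round(o["ft_force"],1),"th %.2f"%(.35-np.arcsin(np.clip(z/.054,-1,1))),"sink mm %.1f"%((l[1]/6-8)/.24),"dx %.1f"%(l[0]/6-7),"q %.2f"%q)
E
python3 -m crank '[[[0.1,0,-0.15],[0,0,0]],[[0,0,-0.15],[0,0,0]],[[0,0,-0.15],[0,0,0]],[[0,0,0],[0,0,0]],[[0,0,0],[0,0,0]]]' >/dev/null; python3 ax.py
```

```text
t 17.72 tcp [0.4696 0.1354 0.0748] F [0.4 0.9 1.1] th 0.12 sink mm 18.8 dx 3.3 q 0.26
```

```bash
python3 - <<'E'
from h import *
import pickle
s0=pickle.load(open("w7.pkl","rb"))[1]["color"];s=snap("scene");c=s["color"];pickle.dump(s,open("s8.pkl","wb"))
for u in(410,416):
  for im in(s0,c): print(u,im[168:196,u].max(1).tolist(),(im[168:196,u].max(1).astype(int)-im[168:196,u].min(1)).tolist())
E
```

```text
410 [93, 95, 96, 98, 98, 94, 103, 160, 176, 175, 175, 142, 122, 131, 132, 134, 124, 110, 89, 91, 114, 147, 158, 110, 122, 143, 173, 178] [17, 18, 17, 16, 19, 18, 17, 27, 31, 33, 31, 25, 14, 11, 12, 14, 12, 11, 11, 26, 47, 46, 71, 59, 66, 74, 83, 81]
410 [96, 97, 98, 95, 97, 99, 97, 99, 96, 97, 96, 101, 121, 134, 135, 136, 128, 113, 91, 83, 95, 103, 126, 103, 126, 151, 177, 181] [16, 18, 19, 17, 18, 18, 17, 19, 17, 19, 17, 14, 12, 12, 13, 13, 14, 11, 10, 28, 50, 43, 69, 63, 68, 77, 84, 84]
416 [169, 175, 176, 171, 172, 176, 175, 174, 171, 138, 126, 131, 132, 131, 118, 105, 93, 161, 176, 176, 176, 176, 177, 177, 177, 176, 176, 164] [31, 32, 32, 31, 29, 31, 31, 30, 31, 20, 13, 13, 13, 13, 12, 9, 12, 29, 31, 31, 33, 32, 33, 32, 32, 30, 33, 88]
416 [99, 96, 98, 96, 99, 96, 96, 97, 98, 106, 124, 134, 133, 133, 122, 109, 87, 94, 99, 99, 99, 100, 102, 100, 101, 97, 106, 156] [16, 18, 17, 17, 17, 16, 16, 18, 18, 14, 13, 12, 12, 14, 11, 11, 10, 15, 17, 19, 18, 18, 19, 19, 19, 16, 28, 107]
```

```bash
cp s8.pkl ref.pkl; sed -i 's/s0=.*;U=/s0=pickle.load(open("ref.pkl","rb"));U=/' ax.py
python3 ax.py; python3 -m crank '[[[0,0,-0.07],[0,0,0]],[[0,0,-0.07],[0,0,0]],[[0,0,0],[0,0,0]],[[0,0,0],[0,0,0]]]' >/dev/null; python3 ax.py
```

```text
t 17.82 tcp [0.4695 0.1354 0.0748] F [1.1 1.8 2.4] th 0.12 sink mm 0.0 dx 0.0 q 1.00
t 18.20 tcp [0.4697 0.1366 0.0696] F [-0.1  3.8  4.6] th 0.22 sink mm 0.7 dx -0.2 q 0.99
```

```bash
for k in 1; do python3 -m crank '[[[0,-0.08,-0.05],[0,0,0]],[[0,0,0],[0,0,0]],[[0,0,0],[0,0,0]],[[0,0,0],[0,0,0]]]' >/dev/null; python3 ax.py; python3 -m crank '[[[0,0,-0.06],[0,0,0]],[[0,0,0],[0,0,0]],[[0,0,0],[0,0,0]],[[0,0,0],[0,0,0]]]' >/dev/null; python3 ax.py; done
```

```text
t 18.58 tcp [0.4702 0.1335 0.0679] F [0.  4.4 7.3] th 0.25 sink mm 0.7 dx -0.8 q 0.94
t 18.97 tcp [0.4702 0.1338 0.0655] F [0.  4.8 6.6] th 0.29 sink mm 2.1 dx -0.8 q 0.95
```

```bash
python3 ax.py; python3 -m crank '[[[0,0,0],[0,0,0]],[[0,0,0],[0,0,0]],[[0,0,0],[0,0,0]],[[0,0,0],[0,0,0]],[[0,0,0],[0,0,0]]]' >/dev/null; python3 ax.py;  python3 - <<'E'
from h import *
import pickle
s0=pickle.load(open("ref.pkl","rb"))["color"];s=snap("scene");c=s["color"]
for u in(406,410,416):
  for im in(s0,c): print(u,im[168:200,u].max(1).tolist())
E
```

```text
t 19.02 tcp [0.4702 0.1338 0.0655] F [0.1 5.1 6.4] th 0.29 sink mm 2.8 dx -0.8 q 0.96
t 19.48 tcp [0.4702 0.1338 0.0655] F [0.4 4.2 7.6] th 0.29 sink mm 4.9 dx -0.8 q 0.96
406 [97, 99, 98, 98, 100, 97, 96, 97, 101, 119, 105, 96, 99, 117, 133, 139, 137, 132, 126, 128, 170, 174, 179, 185, 189, 166, 146, 138, 124, 112, 166, 175]
406 [99, 98, 97, 99, 98, 99, 100, 96, 99, 97, 98, 97, 97, 96, 113, 127, 137, 137, 133, 123, 113, 123, 171, 183, 188, 189, 179, 140, 161, 164, 172, 176]
410 [96, 97, 98, 95, 97, 99, 97, 99, 96, 97, 96, 101, 121, 134, 135, 136, 128, 113, 91, 83, 95, 103, 126, 103, 126, 151, 177, 181, 174, 172, 175, 171]
410 [96, 99, 98, 98, 98, 97, 98, 96, 97, 100, 100, 98, 93, 117, 134, 137, 136, 127, 117, 99, 84, 100, 128, 103, 97, 98, 123, 157, 169, 173, 174, 172]
416 [99, 96, 98, 96, 99, 96, 96, 97, 98, 106, 124, 134, 133, 133, 122, 109, 87, 94, 99, 99, 99, 100, 102, 100, 101, 97, 106, 156, 165, 130, 100, 98]
416 [96, 98, 99, 98, 96, 97, 96, 98, 98, 97, 98, 120, 134, 136, 133, 124, 115, 90, 84, 96, 99, 99, 99, 101, 99, 98, 108, 156, 164, 133, 99, 95]
```

The axle is sinking slowly, at about 5 mm/s, so I'll hold the valve here.

```bash
Z='hold'; for i in 1 2 3 4; do python3 -m crank '[[[0,0,0],[0,0,0]],[[0,0,0],[0,0,0]],[[0,0,0],[0,0,0]],[[0,0,0],[0,0,0]],[[0,0,0],[0,0,0]]]' >/dev/null; python3 ax.py; done
```

```text
t 20.00 tcp [0.4702 0.1338 0.0655] F [0.9 3.9 5.9] th 0.29 sink mm 7.6 dx -0.8 q 0.93
t 20.47 tcp [0.4702 0.1337 0.0655] F [0.7 4.6 7.2] th 0.29 sink mm 11.1 dx -0.8 q 0.88
t 20.93 tcp [0.4702 0.1338 0.0655] F [0.8 4.  5.9] th 0.29 sink mm 13.9 dx -1.0 q 0.84
t 21.40 tcp [0.4702 0.1338 0.0655] F [0.7 5.3 6.6] th 0.29 sink mm 18.1 dx -1.3 q 0.79
```

```bash
for i in 1 2 3 4 5 6 7 8 9 10; do python3 -m crank '[[[0,0,0],[0,0,0]],[[0,0,0],[0,0,0]],[[0,0,0],[0,0,0]],[[0,0,0],[0,0,0]],[[0,0,0],[0,0,0]]]' >/dev/null; python3 ax.py; done; python3 - <<'E'
from h import *
c=snap("scene")["color"]
for u in(402,406,410): print(u,c[176:206,u].max(1).tolist(),(c[176:206,u].max(1).astype(int)-c[176:206,u].min(1)).tolist())
E
```

```text
t 21.87 tcp [0.4702 0.1337 0.0655] F [0.6 5.1 6.8] th 0.29 sink mm 20.8 dx -1.5 q 0.75
t 22.33 tcp [0.4702 0.1338 0.0655] F [0.7 4.8 6.6] th 0.29 sink mm 23.6 dx -1.7 q 0.70
t 22.80 tcp [0.4702 0.1337 0.0655] F [0.4 4.5 6.5] th 0.29 sink mm 25.7 dx -1.5 q 0.64
t 23.27 tcp [0.4702 0.1338 0.0655] F [-0.3  4.3  6.3] th 0.29 sink mm 28.5 dx -1.2 q 0.59
t 23.73 tcp [0.4702 0.1338 0.0655] F [0.3 4.9 6.5] th 0.29 sink mm -16.7 dx -6.2 q 0.59
t 24.20 tcp [0.4702 0.1337 0.0655] F [2.1 5.  5.7] th 0.29 sink mm -16.0 dx -6.0 q 0.59
t 24.67 tcp [0.4702 0.1338 0.0655] F [-0.1  5.1  5.4] th 0.29 sink mm -16.0 dx -6.0 q 0.59
t 25.13 tcp [0.4702 0.1337 0.0655] F [0.5 4.3 7. ] th 0.29 sink mm -15.3 dx -5.8 q 0.59
t 25.60 tcp [0.4702 0.1338 0.0655] F [0.9 4.1 6.3] th 0.29 sink mm -15.3 dx -6.0 q 0.59
t 26.07 tcp [0.4702 0.1337 0.0655] F [-0.2  5.   6.4] th 0.29 sink mm -16.0 dx -6.0 q 0.59
402 [169, 181, 183, 176, 142, 172, 179, 181, 148, 143, 148, 149, 149, 130, 102, 117, 132, 137, 141, 170, 185, 191, 178, 134, 163, 159, 170, 173, 170, 164] [31, 32, 32, 30, 26, 32, 32, 32, 42, 91, 114, 111, 112, 95, 56, 16, 11, 17, 44, 76, 88, 91, 75, 43, 63, 70, 79, 80, 79, 76]
406 [96, 96, 98, 99, 97, 98, 99, 133, 147, 147, 147, 145, 111, 101, 123, 138, 138, 133, 126, 111, 87, 94, 130, 162, 170, 170, 172, 167, 165, 166] [18, 18, 17, 20, 17, 16, 20, 80, 109, 115, 113, 111, 76, 35, 11, 13, 15, 12, 14, 10, 8, 43, 79, 92, 80, 78, 79, 79, 76, 77]
410 [99, 96, 97, 97, 97, 100, 122, 127, 137, 145, 130, 105, 119, 133, 136, 134, 128, 121, 98, 86, 101, 163, 169, 140, 102, 93, 95, 117, 159, 168] [17, 16, 18, 18, 18, 20, 57, 71, 88, 102, 94, 56, 17, 12, 11, 13, 12, 12, 11, 26, 66, 124, 132, 103, 70, 65, 57, 61, 74, 77]
```

```bash
python3 -m crank '[[[0,0.0,0.1],[0,0,0]],[[0,0,0.3],[0,0,0]],[[0,0,0.8],[0,0,0]],[[0,0,0.9],[0,0,0]],[[0,0,0.9],[0,0,0]]]' | sed -n '1,4p'
python3 -m crank '[[[-0.3,0,0.9],[0,0,0]],[[-0.6,0,0.6],[0,0,0]],[[-0.8,0,0.2],[0,0,0]],[[-0.5,0,0],[0,0,0]],[[0,0,0],[0,0,0]]]' | sed -n '1,4p'
for i in 1 2; do python3 -m crank '[[[0,0,0],[0,0,0]],[[0,0,0],[0,0,0]],[[0,0,0],[0,0,0]],[[0,0,0],[0,0,0]],[[0,0,0],[0,0,0]]]' >/dev/null; python3 - <<'E'
from h import *
c=snap("scene")["color"]
for u in(406,410): print(u,c[180:202,u].max(1).tolist())
s=snap("top");t=s["color"];h=cv2.cvtColor(t,cv2.COLOR_BGR2HSV)
for u in(252,256,260,366,374,380):print(u,h[152:180,u,1].tolist())
print("pred axle L,R rows at .175:",proj(s,[.573,.21,.175]),proj(s,[.58,-.16,.175]))
E
done
```

```text
time_s: 26.53
tcp_pos: [0.4669, 0.131, 0.1847]
tool_rot: [[-1.0, -0.013, 0.008], [-0.013, 1.0, -0.002], [-0.008, -0.003, -1.0]]
ft_force: [0.4, 0.6, -0.4]
time_s: 26.95
tcp_pos: [0.3763, 0.1308, 0.2528]
tool_rot: [[-1.0, -0.014, 0.009], [-0.014, 1.0, -0.002], [-0.009, -0.002, -1.0]]
ft_force: [-0.4, -0.5, 0.3]
406 [95, 104, 153, 150, 147, 145, 146, 144, 112, 100, 122, 136, 137, 131, 126, 108, 86, 89, 127, 162, 167, 168]
410 [157, 175, 163, 158, 153, 148, 130, 104, 114, 131, 134, 135, 128, 118, 99, 85, 103, 158, 167, 139, 99, 94]
252 [75, 65, 61, 74, 161, 227, 214, 207, 176, 194, 246, 220, 100, 38, 45, 42, 39, 38, 153, 252, 218, 211, 158, 62, 62, 60, 60, 66]
256 [71, 73, 64, 84, 187, 228, 203, 203, 179, 232, 230, 198, 35, 37, 46, 45, 37, 47, 158, 229, 213, 224, 227, 183, 191, 204, 229, 207]
260 [71, 68, 63, 80, 198, 221, 224, 217, 186, 225, 234, 201, 35, 37, 40, 50, 47, 44, 151, 226, 210, 223, 205, 197, 202, 194, 191, 193]
366 [68, 68, 64, 93, 110, 99, 157, 224, 203, 41, 39, 50, 49, 47, 42, 154, 226, 237, 212, 177, 183, 163, 136, 176, 193, 196, 192, 188]
374 [69, 61, 67, 170, 206, 200
[... 879 characters left out ...]
203]
260 [69, 71, 61, 78, 189, 223, 232, 202, 175, 255, 254, 200, 43, 40, 44, 50, 50, 41, 140, 241, 232, 219, 196, 184, 205, 204, 204, 200]
366 [68, 71, 66, 88, 103, 98, 159, 219, 200, 49, 39, 45, 50, 46, 38, 146, 234, 225, 218, 174, 174, 170, 147, 168, 204, 191, 190, 192]
374 [68, 64, 63, 170, 232, 201, 200, 176, 188, 53, 41, 42, 47, 42, 39, 167, 240, 237, 214, 198, 215, 223, 244, 230, 231, 238, 250, 244]
380 [71, 65, 68, 146, 182, 166, 222, 217, 181, 47, 44, 47, 44, 37, 63, 217, 239, 246, 219, 202, 238, 223, 255, 244, 251, 255, 255, 255]
pred axle L,R rows at .175: (np.float64(256.7187001746694), np.float64(166.9649926406763)) (np.float64(376.3017298386927), np.float64(163.28318457424334))
```

```bash
python3 - <<'E'
from h import *
import pickle
from scipy.optimize import brentq
r=pickle.load(open("ref.pkl","rb"));s=snap("scene")
def edge(im,u,lo,hi):  # axle upper/lower edge by chroma ratio, sub-pixel half level
    p=im["color"][lo:hi,u].astype(float);f=(p.max(1)-p.min(1))/p.max(1);w=np.clip(.14-f,0,.05)
    return (w*np.arange(lo,hi)).sum()/w.sum()
def row(z,u):
    x=.5757-.003*(.215-z)/.04
    g=lambda y:proj(s,[x-.015*(y-.21),y,z])[0]-u
    y=brentq(g,.1,.3);return proj(s,[x-.015*(y-.21),y,z])[1]
for u in(407,408,409,410,411,412,413):
    a,b=edge(r,u,175,191),edge(s,u,184,199);k=row(.215,u)-row(.175,u)
    print(u,round(a,2),round(b,2),"sink mm",round((a-b)/k*40,1))
print(observe()["time_s"])
E
```

```text
407 183.65 192.54 sink mm 42.7
408 183.42 191.9 sink mm 40.7
409 182.79 191.72 sink mm 42.9
410 182.77 191.43 sink mm 41.7
411 182.41 190.84 sink mm 40.6
412 181.96 190.4 sink mm 40.7
413 181.52 189.96 sink mm 40.7
28.0333
```

The ram has sunk about 40 mm, which puts the axle at the bottom of both slots. Everything is still and the arm is clear, so I'm handing in.

```bash
python3 -c "
from cell import order
print(order.hand_in())"
```

```text
the job is handed in; nothing more can be done
None
```

I stood the loose yellow stand under the axle's left end and let the jack down slowly at about 5–7 mm/s. By the camera check the axle sank about 40 mm, which puts it at the bottom of both slots. The arm was clear and the job was handed in at about 28 s; no verdict came back.

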